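Load the test plate and hold the key switch on

ROBOT

A 6-joint arm with a two-finger parallel gripper is mounted at the origin on the work surface; the furniture and walls round the work are solid. World frame = base frame: x ahead of the robot, y to its left, z up, the work surface at z = 0. Lengths are in mm, angles in rad, forces in N, time in s.
With the tool pointing down it reaches from about 375 to 925 mm from the base axis. Payload 5.7 kg.
Tool frame: the origin (TCP) lies midway between the tips of the shut fingers; the grasp point (between the pads) lies 19 mm behind it; z points along the fingers, y is the line along which they close (so a half turn about z gives the same grasp; the last joint's range is limited). The gripper opens to 85 mm and grips with 20 to 120 N. Pads are 22 mm wide; open, the fingers measure 114 mm over their backs; the gripper's body (76 mm by 85 mm) begins 54 mm behind the grasp point. The pads swing forward as they close: fully open they stand 13 mm farther back than shut.
Start: joints at [-1.418, 0.359, 1.51, -0, 1.272, -0.115], TCP at [158.752, -578.585, 231.267] pointing down, gripper open.
Joint ranges: [-2.97, 2.97], [-1.01, 2.36], [0.21, 2.38], [-0.96, 4.11], [0.2, 2.71], [-2.98, 2.98]. Speed limits (rad/s): [2.39, 2.39, 3.14, 3.14, 3.14, 3.14].

INTERFACE

Orientations are given as a unit quaternion [x, y, z, w].
In Python, from plant import r, kin, get_obs, snapshot, camera_info gives the robot as it stands. Calls block until the motion is done:
- r.move_to(position, orientation): joint-space move of the TCP to a pose.
- r.move_linear(position, rot=None, max_speed=150): straight line of the TCP; rot=None keeps the orientation; max_speed is the mean speed in mm/s.
- r.goto_joints(angles): joint-space move.
- r.ungrasp() and r.gripper_close(f_grip=None): open the fingers fully, or close them until they stop; f_grip is the grip in N (None keeps the last).
- r.sleep(seconds).
- kin.solve_ik(position, orientation): joint angles nearest the present ones, or None.
- get_obs(): the state.
- snapshot(name): name is "scene" or "side" or "wrist"; returns (picture, depth): 400x640x3 uint8, red, green, blue; 400x640 float32, mm along the optical axis (not along the pixel's ray), 0 where there is no reading.
- camera_info(name): a dict with "fov_y" (degrees; the focal length in pixels is half the picture's height over the tangent of half this angle, whatever the lens; pixels are square), "cx", "cy" (the principal point, pixels), "world_from_camera" (4x4, takes a point from camera to world coordinates). Camera axes: x right, y down, z forward; pixel columns grow to the right and rows downward; lengths in mm; the calibration is good to about 2 mm. A picture is of the moment at which its call begins: read the wrist's pose just before it. camera_info takes no time and is no camera call; for the wrist camera it gives the pose at the moment of the call.
A pose or a line that the arm cannot do raises r.Unreachable and nothing moves.
- r.finish_job(): hands the job in; it is judged then, once.
The state is a dict: "time_s": time; "qpos": joint angles; "joint_vel": joint speeds; "tau": joint torques, N m; "tool_pos": TCP position; "ee_rot": TCP orientation; "wrist_force": force on the tool from outside, world axes, zero at the start; "moment": the same for the moment, N m; "width": opening from 0.0 (shut) to 1.0 (fully open); "grasp_force": force on a finger pad.
Only numpy, scipy, OpenCV 4.12 (cv2) and the standard library are available. Lean on these libraries where they do the work, as an engineer would, in place of code of your own. Each camera call takes 0.05 s, during which the arm holds its last target. There are 200 camera calls.

TASK

Take the square steel plate out of the plain rack and slide it edgewise, all the way down, into the slot of the plate holder, and let go of it. Then take the key out of its stand, push it fully home through the sticky pins of the key switch beside that slot, and only then turn it a quarter turn clockwise (seen from above) to its stop. The switch springs back, so finish with the gripper still holding the key turned; leave the timer, grease pot, long plate and spanner where they lie.

Things in the scene. Friction and masses are not known exactly. Their poses are not given: they have to be found in the camera images.
- plate_holder: Fixed grey base plate 110 x 250 x 8 mm carrying a steel slot block (at its +y end) and a grey key switch housing 64 x 64 mm (at its -y end, top 50 mm above the worktop). Origin: centre of its underside, on the worktop; z up. It stands somewhere ahead of the robot, with a varying yaw.
- slot_floor (a point): Centre of the floor of the slot in the steel slot block (block 84 x 46 mm, top 38 mm above the worktop). The slot is 54 mm long along this frame's x, 12 mm wide along its y, 15 mm deep, with a 2 mm chamfer at the mouth, open upward (z). The plate stands in it on edge, 35 mm sticking out. The keyway lies 140 mm from here along this frame's -y.
- plate_rack: Fixed plain grey plastic block 84 x 46 x 25 mm with one slot, 54.5 mm along its x and 12.5 mm along its y, floor 8 mm above the worktop, in which the square plate waits on edge. Origin: centre of its underside. It and the key stand swap sides between runs.
- test_plate: Loose square ground steel plate 50 x 50 x 10 mm, 0.19 kg, standing on edge in the rack, upper edge 58 mm above the worktop. Origin: centre of one 50 x 50 face. Its z axis is the plate's normal (level while it stands; thickness from z = 0 to 10 mm), its y axis points up at the start.
- plate_mid (a point): The middle of the square plate (25 mm from each edge, 5 mm from each face); axes as test_plate.
- key_stand: Fixed aluminium block 56 x 50 x 37 mm on a 70 x 64 mm foot, in which the key stands, bow up. Origin: centre of its underside.
- key: Loose steel key, 60 g, upright in the stand. Origin: on its axis, at the underside of its round collar (23 mm across, 4 mm thick); z up. Below the origin the flat blade: 16 mm along the key's x, 5 mm along its y, 28 mm long, its last 8 mm pointed. Above the collar a narrow neck to z = 13 mm, then the flat black bow. Either way round fits.
- key_bow (a point): Middle of the key's flat black bow, 29 mm above the key's origin, axes as key. The bow is 34 mm along x, 10 mm thick along y and reaches 17 mm above this point (solid to 13 mm above); grip it across the 10 mm, fingertips at most 23 mm below this point.
- lab_timer: Bystander: hand-held timer 128 x 58 x 18 mm lying on the worktop. Origin: centre of its underside.
- grease_pot: Bystander: small white pot with a green lid, 63 mm across, 59 mm high. Origin: centre of its underside.
- long_plate: Bystander: steel plate 50 x 80 x 6 mm with two holes, lying flat. Origin: centre of its underside.
- small_spanner: Bystander: combination spanner 156 mm long, lying flat. Origin: centre of its underside.
- keyway (a point): Centre of the keyway's mouth in the round brass lock face, 51 mm above the worktop; z up; turns with the lock. Keyway 17.6 mm along x, 6.6 mm along y, 2 mm chamfer, deeper than the blade. Spring pins reach in from both ends, 11 and 19 mm below the mouth, and resist with up to about 10 N. Home: collar on the lock face, key origin at this point.
- lock (a joint): Angle of the lock in rad: 0 at rest, grows clockwise seen from above, stop at 1.57. A spring takes it back to 0 when let go (about 0.03 N m at rest, 0.11 N m at the stop). The key has up to about 0.13 rad of free play in the keyway, so turn the key about 0.1 rad more than the lock.

How it is judged (in metres and radians):
On the way, in this order (a step that is already met when the one before it is completed fails the run):
1. the plate stands fully down in the holder's slot, released (x of plate_mid in the frame of slot_floor between -0.004 and 0.004 m and y of plate_mid in the frame of slot_floor between -0.004 and 0.004 m and z of plate_mid in the frame of slot_floor between 0.021 and 0.028 m and angle between the z axis of test_plate and the y axis of slot_floor, either way round below 0.2 rad and contact force between the fingers and test_plate below 0.1 N and linear speed of test_plate below 0.02 m/s), for 0.2 s.
2. the key is fully home in the keyway, not yet turned (horizontal distance between key and keyway below 0.004 m and z of key in the frame of keyway below 0.004 m and angle between key's own z axis and vertical below 0.12 rad and value of joint lock below 0.25 rad), for 0.1 s.
3. the key has turned the lock to its stop (horizontal distance between key and keyway below 0.004 m and z of key in the frame of keyway below 0.004 m and angle between key's own z axis and vertical below 0.12 rad and value of joint lock above 1.38 rad and contact force between the fingers and key above 1 N), for 0.3 s.
At the end, for the whole second after the job is handed in: Plate released, still, within 4 mm of the slot centre, its middle 21 to 28 mm over the slot floor, aligned within 0.2 rad; key within 4 mm of the keyway axis, collar within 4 mm of the face, tilt under 0.12 rad; lock beyond 1.38 rad and still; fingers on the key with over 1 N (all of step 1 and all of step 3 and velocity of joint lock between -0.15 and 0.15 rad/s); the arm keeps its last pose, push and grip.
It fails at once if the lock was turned before the key was home (value of joint lock above 0.35 rad and z of key in the frame of keyway above 0.006 m).
It fails at once if lab timer disturbed (distance of lab_timer from where it was at the start of the episode above 0.03 m).
It fails at once if grease pot disturbed (distance of grease_pot from where it was at the start of the episode above 0.03 m).
It fails at once if long plate disturbed (distance of long_plate from where it was at the start of the episode above 0.03 m).
It fails at once if small spanner disturbed (distance of small_spanner from where it was at the start of the episode above 0.03 m).
It also fails if it takes over 58 s, if anything falls off the work surface, if the arm or the gripper's body presses on something with over 40 N, if the wrist force passes 120 N, or if a joint passes its speed limit or range.

## Working session

There is one attempt and no reset: what is moved stays moved. The work goes in short steps, each a Python script; the robot and the scene stay as the last script left them, time stands still between calls to the robot, and variables do not carry over. Pictures are saved under pics/ and viewed, at most 10 in all, crops included, and the job is handed in when it is done.

```bash
ls; mkdir -p pics; python3 - <<'E'
from plant import r,kin,get_obs,snapshot,camera_info
import cv2,numpy as np
for n in("scene","side"):
    p,d=snapshot(n);cv2.imwrite(f"pics/{n}0.png",p[:,:,::-1]);np.save(f"pics/{n}0.npy",d);print(n,camera_info(n))
print(get_obs()); print(camera_info("wrist"))
E
```

```text
pics
scene {'fov_y': 42.361613235322665, 'cx': 324.34533582163687, 'cy': 203.62059097711023, 'world_from_camera': array([[ 9.58815564e-01, -2.20456628e-01,  1.79085425e-01,
         2.50457822e+02],
       [-2.83539216e-01, -7.79952768e-01,  5.57924002e-01,
        -8.42286568e+02],
       [ 1.66801287e-02, -5.85723957e-01, -8.10338953e-01,
         1.29705432e+03],
       [ 0.00000000e+00,  0.00000000e+00,  0.00000000e+00,
         1.00000000e+00]])}
side {'fov_y': 51.24428735941562, 'cx': 314.08893742884095, 'cy': 201.85855126748538, 'world_from_camera': array([[ 9.23112802e-01, -2.53644378e-01,  2.89010873e-01,
         2.24863078e+02],
       [-3.84406032e-01, -6.27738051e-01,  6.76887688e-01,
        -7.29315051e+02],
       [ 9.73436555e-03, -7.35941213e-01, -6.76975460e-01,
         8.06070144e+02],
       [ 0.00000000e+00,  0.00000000e+00,  0.00000000e+00,
         1.00000000e+00]])}
{'time_s': 0.1, 'qpos': array([-1.41811403e+00,  3.59402803e-01,  1.51134640e+00, -2.24333462e-05,
        1.27249441e+00, -1.15087390e-01]), 'joint_vel': array([ 0.00144502,  0.00033239, -0.0032
[... 244 characters left out ...]
 'ee_rot': array([ 9.91050026e-01,  1.33488447e-01, -2.62327056e-05, -8.25133066e-04]), 'wrist_force': array([ 0.17718283, -0.17781312,  0.10079414]), 'moment': array([ 0.00084707, -0.00158419,  0.001288  ]), 'grasp_force': 0.0, 'width': 0.9968208664524189}
{'fov_y': 62.72260809129052, 'cx': 325.1502748450657, 'cy': 197.43856555686872, 'world_from_camera': array([[ 2.65590165e-01, -9.18022590e-01, -2.94442505e-01,
         2.34493673e+02],
       [-9.64084445e-01, -2.53453032e-01, -7.93898215e-02,
        -5.58018148e+02],
       [-1.74569601e-03,  3.04952595e-01, -9.52365932e-01,
         3.72859788e+02],
       [ 0.00000000e+00,  0.00000000e+00,  0.00000000e+00,
         1.00000000e+00]])}
```

View pics/scene0.png

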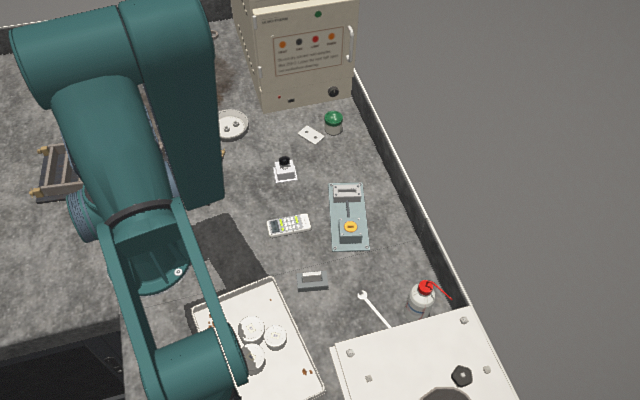

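View pics/side0.png

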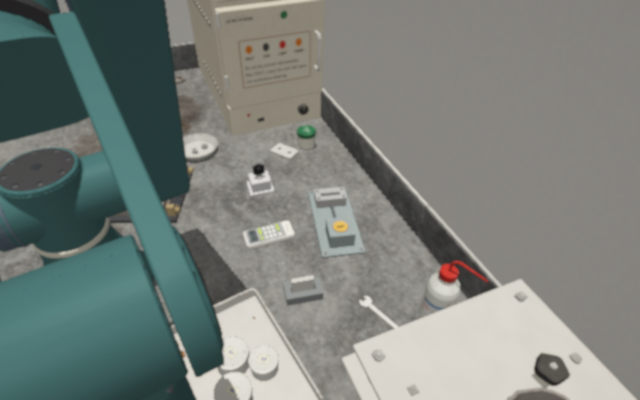

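The scene view shows the key stand at (285,170), holder (349,215; slot block 347,192, lock 350,228) and rack with plate (312,280). The timer is at (289,225), spanner (372,308), long plate (311,134) and pot (333,122). The side view agrees with this.

```bash
cat > h.py <<'E'
from plant import r,kin,get_obs,snapshot,camera_info
import cv2,numpy as np
from scipy.spatial.transform import Rotation as R
def cloud(d,ci):
    f=200/np.tan(np.radians(ci["fov_y"]/2)); v,u=np.mgrid[:400,:640]
    P=np.stack([(u-ci["cx"])/f*d,(v-ci["cy"])/f*d,d],-1); T=ci["world_from_camera"]
    W=P@T[:3,:3].T+T[:3,3]; W[d==0]=np.nan; return W
def down(yaw): # tool z down, tool y axis at angle yaw+90deg: x axis along yaw
    return (R.from_euler("z",yaw)*R.from_euler("x",np.pi)).as_quat()
def shot(n,name):
    ci=camera_info(n);p,d=snapshot(n);cv2.imwrite(f"pics/{name}.png",p[:,:,::-1]);W=cloud(d,ci);np.save(f"pics/{name}.npy",W);return p,d,W,ci
def project(ci,X):
    f=200/np.tan(np.radians(ci["fov_y"]/2));T=np.linalg.inv(ci["world_from_camera"]);c=T[:3,:3]@X+T[:3,3]
    return c[:2]/c[2]*f+[ci["cx"],ci["cy"]]
E
python3 - <<'E'
from h import *
for n in("scene","side"):
    W=cloud(np.load(f"pics/{n}0.npy"),camera_info(n)); 
    for k,(s,q) in dict(bow=((284,159),(259,169)),rack=((312,287),(304,295)),plate=((312,275),(302,281)),block=((347,196),(331,202)),lock=((350,228),(341,227)),timer=((289,225),(269,234)),pot=((333,118),(306,131)),longp=((311,134),(285,151)),spwrench=((363,294),(366,301)),wall=((400,165),(380,165)),bottle=((425,288),(450,272))).items():
        u,v=s if n=="scene" else q; print(n,k,W[v,u].round())
for p in([520,-150,330],[560,-200,330]):
  for y in np.arange(-3.14,3.15,np.pi/4):
    q=kin.solve_ik(p,down(y)); print(p,round(y,2),None if q is None else np.round(q,2))
E
```

```text
scene bow [447. 193.  81.]
scene rack [ 420. -227.   27.]
scene plate [ 426. -206.   54.]
scene block [603.  33.  38.]
scene lock [572. -88.  51.]
scene timer [411.  -5.  14.]
scene pot [653. 342.  60.]
scene longp [574. 337.  10.]
scene spwrench [ 550. -278.   11.]
scene wall [772.  50. 111.]
scene bottle [ 668. -368.  156.]
side bow [446. 191.  72.]
side rack [ 419. -223.   26.]
side plate [ 422. -207.   55.]
side block [600.  31.  28.]
side lock [574. -87.  52.]
side timer [407. -11.  18.]
side pot [651. 342.  58.]
side longp [572. 330.   8.]
side spwrench [ 548. -278.    6.]
side wall [766.  66.  84.]
side bottle [ 668. -368.  160.]
[520, -150, 330] -3.14 [-0.41  0.2   1.49  0.    1.45 -1.98]
[520, -150, 330] -2.35 [-0.41  0.2   1.49  0.    1.45 -2.77]
[520, -150, 330] -1.57 [-0.41  0.2   1.49 -0.    1.45  2.73]
[520, -150, 330] -0.78 [-0.41  0.2   1.49 -0.    1.45  1.95]
[520, -150, 330] 0.0 [-0.41  0.2   1.49 -0.    1.45  1.16]
[520, -150, 330] 0.79 [-0.41  0.2   1.49 -0.    1.45  0.38]
[520, -150, 330] 1.57 [-0.41  0.2   1.49  0.    1.45 -0.41]
[520, -150, 330] 2.36 [-0.41  0.2   1.49  0.    1.45 -1.2 ]
[520, -150, 330] 3.14 [-0.41  0.2   1.49  0.    1.45 -1.98]
[560, -200, 330] -3.14 [-0.46  0.28  1.38  0.    1.48 -2.03]
[560, -200, 330] -2.35 [-0.46  0.28  1.38  0.    1.48 -2.82]
[560, -200, 330] -1.57 [-0.46  0.28  1.38 -0.    1.48  2.68]
[560, -200, 330] -0.78 [-0.46  0.28  1.38 -0.    1.48  1.9 ]
[560, -200, 330] 0.0 [-0.46  0.28  1.38 -0.    1.48  1.11]
[560, -200, 330] 0.79 [-0.46  0.28  1.38 -0.    1.48  0.32]
[560, -200, 330] 1.57 [-0.46  0.28  1.38  0.    1.48 -0.46]
[560, -200, 330] 2.36 [-0.46  0.28  1.38  0.    1.48 -1.25]
[560, -200, 330] 3.14 [-0.46  0.28  1.38  0.    1.48 -2.03]
```

```bash
python3 - <<'E'
from h import *
for n,p in(("A",[430,-190,270]),("B",[600,-40,270]),("C",[460,170,270])):
    r.move_to(p,down(0)); r.sleep(.25); shot("wrist",n); print(n,get_obs()["time_s"],camera_info("wrist")["world_from_camera"].round(3).tolist())
ims=[cv2.imread(f"pics/{n}.png") for n in "ABC"]
o=np.zeros((600,800,3),np.uint8)
for i,im in enumerate(ims): o[(i//2)*250:(i//2)*250+250,(i%2)*400:(i%2)*400+400]=cv2.resize(im,(400,250),interpolation=cv2.INTER_AREA)
cv2.imwrite("pics/ABC.png",o)
E
```

```text
A 2.1333 [[0.0, -0.952, -0.305, 508.505], [-1.0, -0.0, 0.0, -191.007], [-0.0, 0.305, -0.952, 412.209], [0.0, 0.0, 0.0, 1.0]]
B 3.3417 [[-0.001, -0.952, -0.305, 678.04], [-1.0, 0.001, 0.0, -41.614], [0.0, 0.305, -0.952, 412.643], [0.0, 0.0, 0.0, 1.0]]
C 4.6333 [[-0.0, -0.952, -0.305, 539.275], [-1.0, 0.0, 0.0, 168.764], [0.0, 0.305, -0.952, 412.174], [0.0, 0.0, 0.0, 1.0]]
```

View pics/ABC.png

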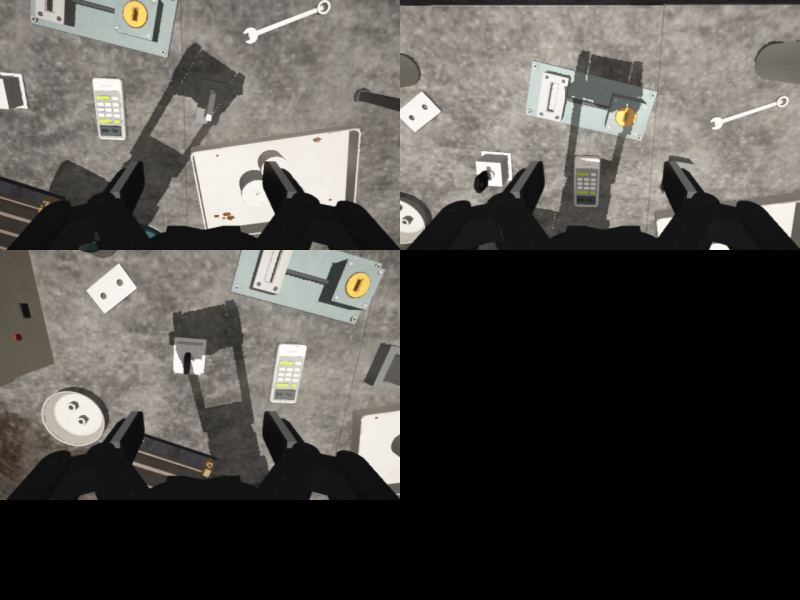

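Tile A shows the rack at (210,95), tile B the holder with block (551,95) and lock (625,117), and tile C the stand with key at (188,358). All are clear, so I fit them in the point clouds.

```bash
cat > fit.py <<'E'
from h import *
def rect(W,c,rad,z0,z1):
    with np.errstate(invalid="ignore"): m=(np.hypot(W[...,0]-c[0],W[...,1]-c[1])<rad)&(W[...,2]>z0)&(W[...,2]<z1)
    k,l,st,_=cv2.connectedComponentsWithStats(m.astype(np.uint8),connectivity=8)
    if k<2: return None
    i=1+np.argmax(st[1:,4]); P=W[l==i]; 
    (cx,cy),(w,h),a=cv2.minAreaRect(P[:,:2].astype(np.float32))
    if w<h: w,h,a=h,w,a+90
    a=(a+90)%180-90
    return np.round([cx,cy,w,h,a,np.median(P[:,2]),len(P)],1).tolist()
if __name__=="__main__":
  for n in "ABC":
    W=np.load(f"pics/{n}.npy")
    for k,(c,rad,z0,z1) in dict(racktop=((420,-215),60,20,30),plate=((420,-215),50,48,66),base=((590,-20),160,4,12),block=((603,33),60,33,43),lockhous=((572,-88),50,45,56),stand=((447,193),55,32,42),bow=((447,193),50,60,100)).items(): print(n,k,rect(W,c,rad,z0,z1))
E
python3 fit.py; python3 - <<'E'
import cv2,numpy as np
a=cv2.imread("pics/A.png")[90:220,250:410];b=cv2.imread("pics/B.png")[80:230,190:430];c=cv2.imread("pics/C.png")[70:230,250:410]
o=np.zeros((600,800,3),np.uint8)
for im,(y,x),s in((b,(0,0),2),(a,(300,0),2),(c,(300,400),1.8)):
    t=cv2.resize(im,None,fx=s,fy=s,interpolation=cv2.INTER_CUBIC); o[y:y+t.shape[0],x:x+t.shape[1]]=t
cv2.imwrite("pics/crops.png",o)
E
```

```text
A racktop [425.2, -204.4, 84.1, 46.1, -10.4, 24.7, 2085.0]
A plate [424.6, -204.2, 49.9, 10.0, -10.3, 57.6, 428.0]
A base [585.7, -14.2, 250.1, 99.7, 76.2, 7.7, 7672.0]
A block [584.8, 57.6, 48.0, 37.5, 76.2, 37.7, 1465.0]
A lockhous [572.6, -82.9, 64.7, 61.0, 76.1, 50.0, 3721.0]
A stand [444.0, 175.9, 58.5, 18.3, -14.0, 36.5, 647.0]
A bow None
B racktop [457.5, -210.2, 47.4, 22.1, 75.3, 24.5, 314.0]
B plate None
B base [591.0, -15.4, 250.3, 110.3, 76.1, 7.8, 9909.0]
B block [607.6, 52.5, 84.8, 46.5, -14.2, 37.7, 2487.0]
B lockhous [574.1, -83.5, 64.8, 64.3, -13.8, 49.9, 2948.0]
B stand [447.0, 196.2, 57.3, 51.0, -4.8, 36.8, 1192.0]
B bow [447.4, 195.7, 34.5, 10.9, -2.9, 75.7, 497.0]
C racktop [425.5, -203.9, 84.1, 48.7, -10.2, 24.6, 1602.0]
C plate [410.0, -196.2, 17.6, 3.0, -8.5, 50.9, 74.0]
C base [575.0, -11.7, 250.9, 77.2, 76.1, 7.7, 7555.0]
C block [599.9, 54.7, 68.0, 46.5, -13.6, 37.6, 2505.0]
C lockhous [574.4, -83.1, 66.7, 64.6, 76.0, 49.8, 4406.0]
C stand [447.0, 196.8, 56.6, 49.9, -4.7, 36.8, 1644.0]
C bow [447.8, 196.5, 33.0, 10.1, -3.8, 79.5, 336.0]
```

View pics/crops.png

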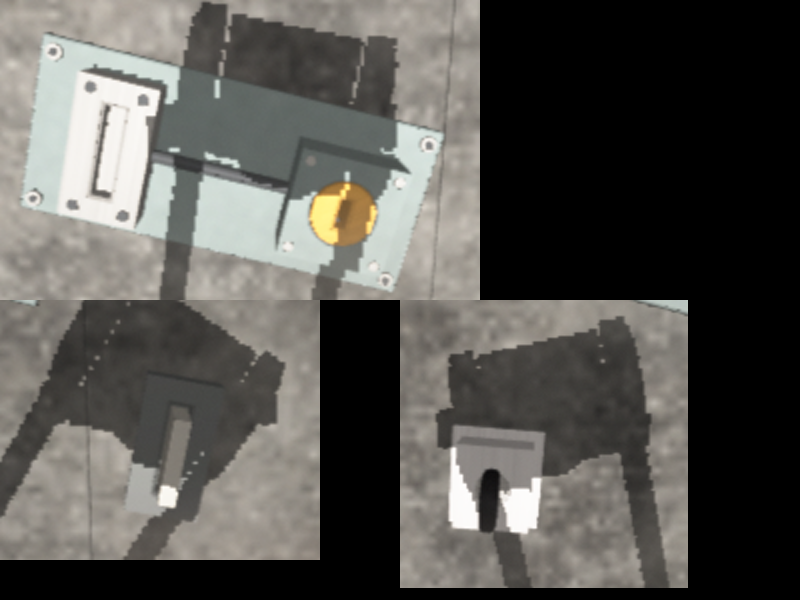

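Both views agree: plate at (425,-204), yaw -10.3°; slot (607.6,52.5), yaw -13.9°; lock (574,-83.5); key (447.5,196.3), yaw about -4.5°. I'll grip the plate now.

```bash
cat >> h.py <<'E'
def st(t=""):
    o=get_obs(); print(t,round(o["time_s"],2),o["tool_pos"].round(1),"F",o["wrist_force"].round(1),"M",o["moment"].round(2),"w",round(o["width"],3),"g",round(o["grasp_force"],1)); return o
E
python3 - <<'E'
from h import *
q=down(np.radians(-10.3))
r.move_to([424.9,-204.2,110],q); r.move_linear([424.9,-204.2,30],max_speed=100); st("pre")
r.gripper_close(40); r.sleep(.2); st("grip")
r.move_linear([424.9,-204.2,110],max_speed=100); st("lift")
r.move_linear([607.6,52.5,100],rot=down(np.radians(-13.9)),max_speed=220); r.sleep(.2); o=st("over")
p,d,W,ci=shot("wrist","D")
o=cv2.resize(p[:,:,::-1],(640,400));cv2.imwrite("pics/Dv.png",o)
E
```

```text
pre 7.09 [ 425.3 -204.3   30.4] F [-0.4  0.3  0.8] M [-0.01  0.02 -0.02] w 1.001 g 0.0
grip 7.97 [ 425.  -204.3   30.1] F [-1.3 -0.4  3.9] M [-0.06  0.12  0.03] w 0.107 g 42.0
lift 8.92 [ 424.4 -203.9  109.5] F [-0.2 -0.1 -1.2] M [ 0.   -0.    0.01] w 0.111 g 41.2
over 10.7 [607.3  51.8 100.1] F [-0.1 -0.2 -1.7] M [ 0.03 -0.06  0.  ] w 0.11 g 41.2
```

View pics/Dv.png

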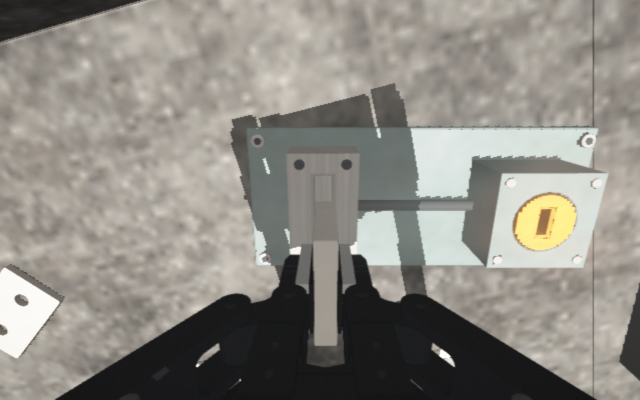

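The plate is held upright over the slot, with its top edge at about (326,290). The block is centred at column 323 and the brass lock is at (545,222). I'll check the lateral offset numerically.

```bash
python3 - <<'E'
from fit import *
W=np.load("pics/D.npy"); c=np.array([607.5,52.5]); t=np.radians(-13.9); ax=np.array([[np.cos(t),np.sin(t)],[-np.sin(t),np.cos(t)]])
L=(W[...,:2]-c)@ax.T
for k,z0,z1,x0 in(("block",35,41,15),("plate",124,132,-30)):
    m=(W[...,2]>z0)&(W[...,2]<z1)&(abs(L[...,1])<40)&(L[...,0]>x0)&(L[...,0]<60)
    P=L[m]; print(k,len(P),P.min(0),P.max(0))
    for a in (20,25,28,31,34,38) if k=="block" else (-20,-10,0,10,20):
        y=P[abs(P[:,0]-a)<1.2,1]; y.sort()
        if len(y): g=np.diff(y);i=g.argmax(); print(a,y[0].round(1),y[-1].round(1),"mid",((y[0]+y[-1])/2).round(2),"gap",y[i].round(1),y[i+1].round(1))
print(rect(W,(574,-83.5),50,45,56))
st()
E
```

```text
block 2645 [ 15.05812801 -22.75529651] [42.51058041 23.39981951]
20 -22.5 23.0 mid 0.27 gap -6.3 6.7
25 -22.5 22.8 mid 0.15 gap -6.2 6.7
28 -22.3 23.2 mid 0.45 gap 6.0 6.7
31 -22.1 23.3 mid 0.55 gap 14.9 15.5
34 -22.8 23.1 mid 0.2 gap -18.2 -17.5
38 -22.6 23.0 mid 0.21 gap -1.7 -1.1
plate 3289 [-25.48382633 -19.58761552] [25.33323895 16.93449386]
-20 -6.2 3.6 mid -1.3 gap -1.1 -0.7
-10 -6.0 3.4 mid -1.29 gap -1.1 -0.7
0 -6.0 3.4 mid -1.29 gap -1.5 -1.1
10 -12.5 9.3 mid -1.62 gap -10.8 -9.9
20 -6.2 3.6 mid -1.29 gap -1.1 -0.7
[574.1, -83.5, 66.4, 65.1, 76.1, 49.9, 9955.0]
 10.75 [607.4  51.9 100.1] F [ 0.4 -0.1 -2.7] M [0.05 0.04 0.03] w 0.105 g 41.2
```

```bash
python3 - <<'E'
from h import *
x,y=608.4,53.9
r.move_linear([x,y,66],max_speed=100); r.sleep(.1); st("above")
for z in np.arange(62,44.4,-2):
    r.move_linear([x,y,z],max_speed=30); o=st(z)
    if o["wrist_force"][2]>20: break
r.sleep(.2);st()
E
```

```text
above 11.34 [608.9  53.9  66.5] F [-0.  -0.3 -2.8] M [-0.04 -0.02  0.  ] w 0.107 g 41.2
62.0 11.62 [608.3  53.9  62.1] F [ 0.4 -0.8 -3.4] M [ 0.04 -0.02  0.03] w 0.106 g 41.2
60.0 11.88 [608.3  53.9  59.9] F [ 0.7 -0.1 -2.7] M [-0.03 -0.02 -0.04] w 0.108 g 41.2
58.0 12.12 [608.3  53.9  57.8] F [ 0.2  0.1 -2. ] M [-0.03 -0.03 -0.04] w 0.115 g 41.2
56.0 12.38 [608.3  53.9  55.8] F [-0.2  0.4 -1.8] M [ 0.01  0.   -0.02] w 0.106 g 41.2
54.0 12.62 [608.3  53.9  53.8] F [ 0.3 -0.2 -2.1] M [ 0.06  0.01 -0.01] w 0.109 g 41.2
52.0 12.88 [608.2  53.9  51.8] F [ 0.1 -0.8 -2.8] M [-0.03  0.01  0.02] w 0.107 g 41.2
50.0 13.12 [608.2  53.9  49.8] F [ 0.7  0.3 -2.5] M [-0.    0.02  0.  ] w 0.111 g 41.2
48.0 13.38 [608.3  53.9  47.8] F [-0.2 -0.4 -2.5] M [ 0.01 -0.03  0.01] w 0.105 g 41.2
46.0 13.62 [608.2  53.9  45.8] F [-0.1  0.7 -2.8] M [-0.02  0.    0.04] w 0.105 g 41.2
 13.82 [608.4  53.9  46.1] F [-0.6  0.7 -2.7] M [ 0.02 -0.01  0.06] w 0.109 g 41.2
```

```bash
python3 - <<'E'
from fit import *
x,y=608.4,53.9
for z in (45,44.3,43.6,43):
    r.move_linear([x,y,z],max_speed=15); r.sleep(.1); o=st(z)
    if o["wrist_force"][2]>6: break
r.ungrasp(); r.sleep(.2); st("open")
r.move_linear([x,y,130],max_speed=150)
r.move_to([447.5,196.3,200],down(np.pi-np.radians(4.5))); r.sleep(.2); st("key")
p,d,W,ci=shot("wrist","E")
print("plate",rect(W,(607.5,52.5),50,60,80),"block",rect(W,(607.5,52.5),60,33,43))
print("stand",rect(W,(447,196),55,32,42),"bow",rect(W,(447,196),50,66,100))
E
```

```text
45 14.18 [608.7  53.9  45.2] F [-0.2 -0.7  0.6] M [-0.02 -0.07  0.03] w 0.112 g 41.4
44.3 14.53 [608.7  53.9  45.2] F [-1.9  0.   5.5] M [-0.03  0.29 -0.03] w 0.112 g 42.5
43.6 14.88 [608.8  53.9  45.1] F [-3.5  0.3 11.8] M [-0.08  0.58 -0.01] w 0.11 g 43.4
open 15.79 [608.4  53.9  43.6] F [ 0.1 -0.1 -0.1] M [-0.04  0.03 -0.03] w 0.997 g 0.0
key 19.26 [447.6 196.2 200. ] F [-0.4 -0.5  0.2] M [-0.02  0.    0.  ] w 0.999 g 0.0
plate None block [611.0, 67.8, 84.5, 17.5, -13.9, 37.7, 625.0]
stand [447.1, 197.7, 56.4, 50.0, -4.8, 36.7, 2503.0] bow [446.9, 197.5, 34.1, 10.2, -4.7, 79.8, 490.0]
```

View pics/E.png

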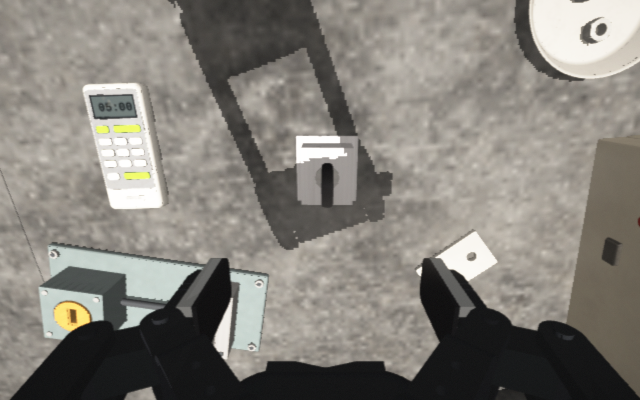

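The key stands at (327,185) in its stand. Averaging the yaw-0 and yaw-π views gives (447.2,197.0). Next I grip, lift and go over the lock.

```bash
python3 - <<'E'
from fit import *
x,y=447.2,197.0
r.move_linear([x,y,110],max_speed=150); r.move_linear([x,y,49],max_speed=80); st("pre")
r.gripper_close(60); r.sleep(.2); st("grip")
r.move_linear([x,y,120],max_speed=80); st("lift")
r.move_linear([574.2,-82.9,120],rot=down(np.pi-np.radians(13.9)),max_speed=200); r.sleep(.25); st("over")
shot("wrist","F"); W=np.load("pics/F.npy")
print("house",rect(W,(574,-83),60,45,52.5),"bow",rect(W,(574,-83),60,137,165),"plate",rect(W,(607.5,52.5),50,60,80),"block",rect(W,(607.5,52.5),60,33,43))
E
```

```text
pre 20.97 [447.6 197.1  49.3] F [0.1 0.9 0.5] M [ 0.02 -0.01  0.01] w 0.999 g 0.0
grip 21.84 [447.3 197.   49.2] F [-1.4 -0.4  6.5] M [-0.05  0.13 -0.02] w 0.106 g 58.7
lift 22.88 [446.8 196.9 119.6] F [-0.3  0.2 -0.1] M [-0.03 -0.   -0.  ] w 0.103 g 58.4
over 24.82 [574.  -82.3 120.1] F [ 0.4 -0.1  0.2] M [-0.03 -0.    0.01] w 0.111 g 58.4
house [574.1, -82.6, 64.3, 64.3, 76.3, 49.9, 6992.0] bow [570.3, -78.6, 35.1, 33.5, 19.7, 151.3, 4547.0] plate [607.8, 53.5, 50.4, 12.0, -14.1, 71.9, 2207.0] block [607.9, 53.3, 84.5, 47.9, -13.6, 37.7, 4904.0]
```

View pics/F.png

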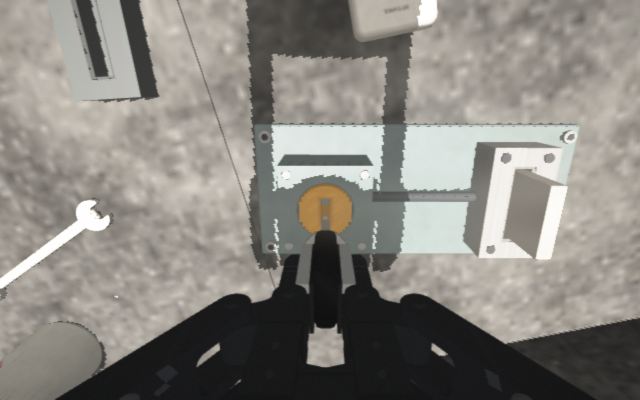

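The plate stands centred on its slot, with its top at 72 mm. The key at (326,235) lines up with the keyway at (325,210). I'll insert it with a force watch.

```bash
python3 - <<'E'
from h import *
t=np.array([574.1,-83.05]); c=t.copy()
r.move_linear([*c,96],max_speed=80); r.sleep(.3); o=st("above")
c+=np.clip(t-o["tool_pos"][:2],-1,1)
for z in np.arange(93,63.9,-2.):
    r.move_linear([*c,z],max_speed=40); o=st(z)
    if np.linalg.norm(o["wrist_force"])>25: break
E
```

```text
above 25.62 [574.4 -83.1  96.4] F [-0.2 -0.  -0.7] M [ 0.02 -0.03  0.03] w 0.107 g 58.4
93.0 25.87 [573.6 -82.9  92.8] F [ 0.8  0.1 -0. ] M [0.   0.03 0.  ] w 0.105 g 58.4
91.0 26.12 [573.6 -82.9  90.8] F [-0.1 -0.7 -0.7] M [ 0.01  0.   -0.  ] w 0.106 g 58.4
89.0 26.37 [573.6 -82.9  88.8] F [ 0.4 -0.3 -0.2] M [-0.02  0.01  0.  ] w 0.11 g 58.4
87.0 26.62 [573.6 -83.   86.8] F [-1.   0.2  0.2] M [-0.05 -0.    0.  ] w 0.108 g 58.4
85.0 26.87 [573.6 -83.   84.9] F [ 0.3  0.  -0.1] M [-0.01 -0.03 -0.02] w 0.105 g 58.4
83.0 27.12 [573.6 -82.9  82.9] F [ 0.4  0.5 -1.4] M [ 0.03  0.03 -0.01] w 0.105 g 58.4
81.0 27.37 [573.6 -82.9  80.9] F [-0.2  0.3 -0.4] M [-0.03 -0.    0.03] w 0.105 g 58.4
79.0 27.62 [573.6 -82.9  78.8] F [-0.3 -0.4 -0.6] M [0.03 0.04 0.01] w 0.106 g 58.4
77.0 27.87 [573.6 -82.9  76.8] F [ 0.7 -0.2 -2.1] M [0.03 0.01 0.05] w 0.111 g 58.4
75.0 28.12 [573.6 -82.9  74.8] F [ 0.1  0.6 -0.1] M [0.01 0.04 0.04] w 0.105 g 58.4
73.0 28.37 [573.6 -82.9  72.8] F [ 1.6 -0.4 -1.6] M [0.03 0.02 0.01] w 0.106 g 58.4
71.0 28.62 [573.6 -82.9  70.7] F [ 0.2 -0.2 -2.4] M [ 0.02  0.01 -0.04] w 0.106 g 58.4
69.0 28.87 [573.6 -82.9  68.8] F [ 0.5  0.1 -2. ] M [ 0.06  0.05 -0.06] w 0.104 g 58.3
67.0 29.12 [573.7 -83.   66.9] F [-0.3  0.1  0.8] M [ 0.    0.21 -0.03] w 0.106 g 58.5
65.0 29.37 [574.4 -83.2  65.1] F [ 0.2 -0.4 -1.3] M [-0.02 -0.14  0.06] w 0.104 g 58.5
```

```bash
python3 - <<'E'
from h import *
c=[574.2,-83.05]
for z in np.arange(64,56.9,-1.):
    r.move_linear([*c,z],max_speed=20); r.sleep(.1); o=st(z)
    if o["wrist_force"][2]>22: break
shot("wrist","G"); p,d,W,_=shot("side","Gs"); p2,*_=shot("scene","Gc")
g=cv2.imread("pics/G.png")[120:370,180:520]; s=cv2.resize(cv2.imread("pics/Gs.png")[180:270,280:400],None,fx=3,fy=3,interpolation=cv2.INTER_CUBIC)
out=np.zeros((520,720,3),np.uint8); out[:250,:340]=g; out[250:520,:360]=s
s=cv2.resize(cv2.imread("pics/Gc.png")[170:260,300:420],None,fx=3,fy=3,interpolation=cv2.INTER_CUBIC); out[250:520,360:]=s
cv2.imwrite("pics/Gv.png",out)
E
```

```text
64.0 29.72 [574.4 -83.1  63.8] F [ 1.2 -0.2 -1.6] M [-0.11 -0.23  0.  ] w 0.112 g 58.3
63.0 30.07 [574.5 -83.1  63.2] F [ 0.2 -0.3  0. ] M [-0.05 -0.17 -0.01] w 0.107 g 58.8
62.0 30.42 [574.5 -83.1  63.1] F [-1.8  0.3 11.4] M [ 0.11  0.29 -0.04] w 0.11 g 60.3
61.0 30.77 [574.6 -83.2  63. ] F [-2.9  0.5 19.2] M [0.18 0.73 0.01] w 0.106 g 61.6
60.0 31.12 [574.7 -83.1  63. ] F [-6.4  1.6 27.5] M [ 0.27  1.08 -0.  ] w 0.109 g 62.9
```

View pics/Gv.png

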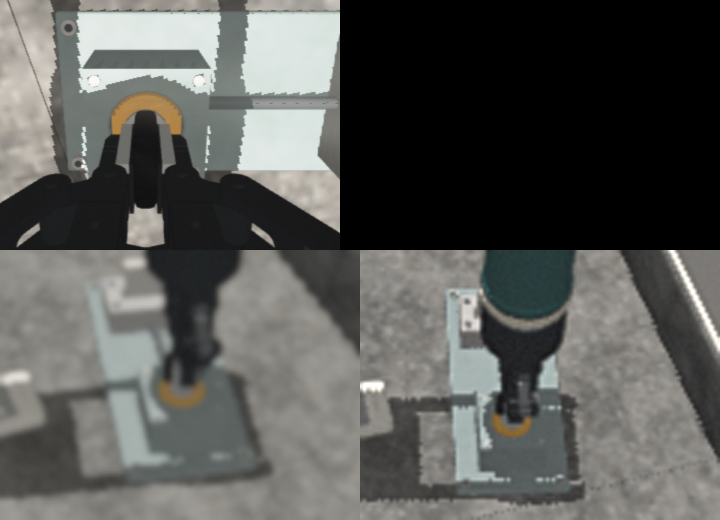

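The key came to a hard stop at TCP z = 63.0, exactly the predicted home height, with the collar on the brass face. The turn comes next, with a light downward push.

```bash
python3 - <<'E'
from h import *
c=[574.2,-83.05]; y0=np.pi-np.radians(13.9)
r.gripper_close(80); r.move_linear([*c,61.8],max_speed=20); r.sleep(.2); st("home")
for a in [.2,.4,.6,.8,1.,1.2,1.4,1.55,1.62,1.68,1.72]:
    r.move_linear([*c,61.8],rot=down(y0-a)); r.sleep(.15); o=st(a)
    e=R.from_quat(o["ee_rot"]); print("   yaw turned",round(((y0-np.arctan2(*e.as_matrix()[[1,0],0]))+np.pi)%(2*np.pi)-np.pi,3))
E
```

```text
home 31.93 [574.5 -83.1  63.1] F [-2.7  0.1 16.3] M [ 0.1   0.52 -0.01] w 0.101 g 80.2
0.2 32.43 [574.5 -83.2  63.2] F [-2.5 -0.4 15.8] M [0.03 0.56 0.03] w 0.104 g 80.4
   yaw turned 0.2
0.4 32.93 [574.4 -83.3  63.1] F [-3.7 -0.7 15.2] M [0.01 0.58 0.02] w 0.103 g 80.4
   yaw turned 0.4
0.6 33.43 [574.7 -83.2  63.2] F [-3.   1.1 14.4] M [0.13 0.51 0.01] w 0.102 g 80.4
   yaw turned 0.6
0.8 33.93 [574.5 -83.3  63.1] F [-3.5  0.1 15.1] M [0.01 0.54 0.03] w 0.102 g 80.3
   yaw turned 0.8
1.0 34.43 [574.4 -83.4  63.1] F [-2.3  0.2 14.5] M [-0.06  0.6   0.08] w 0.106 g 80.4
   yaw turned 1.0
1.2 34.93 [574.2 -83.4  63.1] F [-3.3 -0.  15.8] M [-0.13  0.71  0.04] w 0.104 g 80.4
   yaw turned 1.2
1.4 35.43 [574.1 -83.4  63.1] F [-4.8 -1.4 15.9] M [-0.08  0.77  0.07] w 0.102 g 80.5
   yaw turned 1.399
1.55 35.88 [573.9 -83.4  63.1] F [-4.  -0.2 16.3] M [-0.11  0.87  0.07] w 0.099 g 80.6
   yaw turned 1.549
1.62 36.28 [573.8 -83.4  63.1] F [-4.  -0.7 16.5] M [-0.12  0.9   0.09] w 0.101 g 80.6
   yaw turned 1.619
1.68 36.68 [573.8 -83.4  63.1] F [-4.6 -0.7 16.7] M [-0.12  0.86  0.07] w 0.104 g 80.6
   yaw turned 1.679
1.72 37.08 [573.8 -83.3  63.1] F [-4.6 -1.3 17. ] M [-0.11  0.87  0.16] w 0.104 g 80.6
   yaw turned 1.719
```

```bash
python3 - <<'E'
from h import *
c=[574.2,-83.05]; y0=np.pi-np.radians(13.9)
r.move_linear([*c,61.8],rot=down(y0-1.74)); r.sleep(.6); print(np.mean([(r.sleep(.03),get_obs()["moment"][2])[1] for _ in range(10)])); st()
print(r.finish_job())
E
```

```text
0.3123357210532679
 38.27 [573.8 -83.3  63.1] F [-4.5 -0.4 17.1] M [-0.05  0.9   0.29] w 0.109 g 80.7
the job is handed in; nothing more can be done
None
```

I handed the job in at about 38 s: the plate is released fully down in its slot, and the key is fully home, turned to its stop and still gripped. The interface returned no verdict, so this rests on my own force, pose and camera readings.

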